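Roll the screw caddy into its taped bay on the repair bench

TASK

Take the wheeled screw caddy by its handle and roll it forwards, nose first, until both front castors trail straight behind their pivots; then steer it to the U of tape on the mat and leave it parked centred inside the U, squared up with it, nose towards the closed end. Keep the caddy rolling on its wheels rather than lifting or tipping it, and do not disturb the similar tray on rubber feet.

Things in the scene. Friction and masses are not known exactly. Their poses are not given: they have to be found in the camera images.
- caddy: Black plastic screw tray on four 24 mm wheels, 0.5 kg; tray 150 x 84 mm, rim 62 mm up. Origin on the ground below its middle; x points to its nose, y to its left. Starts on the robot's right, nose roughly to +y. The rear wheels, 60 mm behind the origin and 57 mm either side, do not swivel: they roll only along x and skid sideways at a few N. The two front wheels are swivel castors.
- caddy_handle (a point): Top of the caddy's handle, 130 mm above the ground, right above the caddy's origin: an upright flat aluminium bar 36 mm long (along the caddy's x) and 14 mm thick (along its y), clear above the tray's rim. Grip it across its thickness.
- caddy_nose (a point): Front face of the caddy's dark rubber bumper, 85 mm ahead of the caddy's origin, 42 mm up. The caddy's rear end is 75 mm behind its origin.
- castor_left (a joint): Swivel angle (rad) of the caddy's left front castor: 0 when its wheel trails straight behind the pivot, towards the rear; grows anticlockwise from above; stops at -3 and 3. Pivot 60 mm ahead of the caddy's origin, 62 mm to the left; axle 12 mm off the pivot. Starts swung well out, turns freely: about 60 mm of forward rolling makes it trail.
- castor_right (a joint): The same for the right front castor (pivot 62 mm to the right).
- mark: U of 14 mm wide pale masking tape flat on the grey mat, on the robot's left; nothing to bump into. Origin on the surface, where the caddy's origin shall come; x points to the U's closed end (roughly +y), the open end faces -x. Inside, it reaches from 95 mm behind to 105 mm ahead of the origin and 92 mm to either side.
- footed_tray: Bystander: a similar but shorter black screw tray (110 x 84 mm, same kind of bar handle, top at 110 mm) on four rubber feet, no wheels, on the far side of the mat. Origin under its middle.
Not all that is in view belongs to the job. What is shaped like the caddy but blue is not meant.

How it is judged (in metres and radians):
On the way, in this order (a step that is already met when the one before it is completed fails the run):
1. rolled forwards until both front castors trail straight (within 20 degrees) (distance of caddy from where it was at the start of the episode above 0.03 m and value of joint castor_left between -0.35 and 0.35 rad and value of joint castor_right between -0.35 and 0.35 rad), for 0.1 s.
2. then steered to the mark (within 20 mm) (horizontal distance between caddy and mark below 0.02 m), for 0.2 s.
At the end, for the whole second after the job is handed in: The caddy stands at rest on its wheels with its origin within 20 mm of the mark's, its length within 11 degrees of the U's, nose towards the closed end (horizontal distance between caddy and mark below 0.02 m and angle between the x axis of caddy and the x axis of mark, either way round below 0.2 rad and x of caddy_nose in the frame of mark above 0.04 m and height (world z) of caddy below 0.006 m and angle between caddy's own z axis and vertical below 0.1 rad and linear speed of caddy below 0.02 m/s); the robot touches nothing.
It fails at once if the caddy is lifted (over 12 mm) or tipped (over 20 degrees) (height (world z) of caddy above 0.012 m or angle between caddy's own z axis and vertical above 0.35 rad).
It fails at once if the footed tray is moved by more than 20 mm (distance of footed_tray from where it was at the start of the episode above 0.02 m).
It also fails if it takes over 48 s, if anything falls off the work surface, if the arm or the gripper's body presses on something with over 40 N, if the wrist force passes 120 N, or if a joint passes its speed limit or range.

ROBOT

A 6-joint arm with a two-finger parallel gripper is mounted at the origin on the work surface. World frame = base frame: x ahead of the robot, y to its left, z up, the work surface at z = 0. Lengths are in mm, angles in rad, forces in N, time in s.
With the tool pointing down it reaches from about 400 to 825 mm from the base axis. Payload 7 kg.
Tool frame: the origin (TCP) lies at the very end of the fingers, on their centre line; the grasp point (between the pads) lies 19 mm behind it; z points along the fingers, y is the line along which they close (so a half turn about z gives the same grasp; the last joint's range is limited). The gripper opens to 88 mm and grips with 3 to 60 N. Pads are 19 mm wide; open, the fingers measure 130 mm over their backs; the gripper's body (78 mm by 193 mm) begins 47 mm behind the grasp point.
Start: joints at [-0.993, 0.359, 0.012, 0, -1.224, -0.288], TCP at [192.862, -646.838, 226.561] pointing down, gripper open.
Joint ranges: [-3.07, 3.07], [-1.43, 2.12], [-1.02, 1.25], [-3.03, 1.67], [-3.05, -0], [-3.03, 3.03]. Speed limits (rad/s): [2.39, 2.39, 3.01, 3.14, 3.14, 3.14].

INTERFACE

Orientations are given as a unit quaternion [x, y, z, w].
In Python, from plant import bot gives the robot as it stands. Calls block until the motion is done:
- bot.move_ptp(position, orientation): joint-space move of the TCP to a pose.
- bot.line_to(position, velocity=150, ori=None): straight line of the TCP; ori=None keeps the orientation; velocity is the mean speed in mm/s.
- bot.move_joints(angles): joint-space move.
- bot.move_gripper(opening, force=None): finger opening in mm; force is the grip in N (None keeps the last); returns when the fingers have stopped.
- bot.pause(seconds).
- bot.solve_ik(position, orientation): joint angles nearest the present ones, or None.
- bot.read_state(): the state.
- bot.camera(name): name is "scene" or "top" or "wrist"; returns the picture (420x560x3 uint8, red, green, blue); there is no depth.
- bot.get_calibration(name): a dict with "fx", "fy", "cx", "cy" (pixels), "distortion" ([k1, k2, p1, p2, k3] as OpenCV has them; the pictures are not rectified), "view" (4x4, takes a point from world to camera coordinates); the wrist camera has in their place "T_tool_cam" (4x4, takes a point from camera to tool coordinates, whose origin is the TCP and whose axes are the flange's). Camera axes: x right, y up, looking along -z (the intrinsics and any distortion apply to the point x, -y, -z); pixel columns grow to the right and rows downward; lengths in mm; the calibration is good to about 2 mm. A picture is of the moment at which its call begins: read the wrist's pose just before it. get_calibration takes no time and is no camera call.
A pose or a line that the arm cannot do raises bot.Unreachable and nothing moves.
- bot.close_job(): hands the job in; it is judged then, once.
The state is a dict: "t": time; "joint_pos": joint angles; "qvel": joint speeds; "tau": joint torques, N m; "tcp_pos": TCP position; "eef_rot": TCP orientation; "contact_force": force on the tool from outside, world axes, zero at the start; "moment": the same for the moment, N m; "width": finger opening in mm; "finger_force": force on a finger pad.
Only numpy, scipy, OpenCV 4.12 (cv2) and the standard library are available. Lean on these libraries where they do the work, as an engineer would, in place of code of your own. Each camera call takes 0.05 s, during which the arm holds its last target. There are 200 camera calls.

## Working session

There is one attempt and no reset: what is moved stays moved. The work goes in short steps, each a Python script; the robot and the scene stay as the last script left them, time stands still between calls to the robot, and variables do not carry over. Pictures are saved under pics/ and viewed, at most 10 in all, crops included, and the job is handed in when it is done.

```bash
mkdir -p pics
cat > h.py <<'E'
import numpy as np, cv2
from plant import bot
def save(name,f):
    im=bot.camera(name); cv2.imwrite('pics/'+f,im[:,:,::-1]); return im
def ray(name,px,z):
    c=bot.get_calibration(name); K=np.array([[c['fx'],0,c['cx']],[0,c['fy'],c['cy']],[0,0,1.]])
    if 'view' in c: M=np.linalg.inv(np.array(c['view']))
    else:
        from scipy.spatial.transform import Rotation as R
        s=bot.read_state(); T=np.eye(4); T[:3,:3]=R.from_quat(s['eef_rot']).as_matrix(); T[:3,3]=s['tcp_pos']; M=T@np.array(c['T_tool_cam'])
    u=cv2.undistortPoints(np.array(px,float).reshape(-1,1,2),K,np.array(c['distortion'],float)).reshape(-1,2)
    d=np.c_[u[:,0],-u[:,1],-np.ones(len(u))]@M[:3,:3].T; o=M[:3,3]
    z=np.broadcast_to(z,len(u))
    return o+d*((z-o[2])/d[:,2])[:,None]
E
python3 - <<'E'
from h import *
save('top','top0.png'); save('scene','scene0.png')
s=bot.read_state(); print(s)
for n in('top','scene','wrist'): print(n,bot.get_calibration(n))
E
```

```text
{'t': 0.1, 'joint_pos': array([-9.92912640e-01,  3.59357732e-01,  1.11661063e-02, -2.99743978e-04,
       -1.22408711e+00, -2.88075443e-01]), 'qvel': array([ 0.00029125, -0.00030045,  0.00117929,  0.00162529, -0.00224185,
        0.00010827]), 'tau': array([-9.62076811e-04, -5.84166133e+01,  2.93753654e+01,  7.01559126e+00,
        1.01581856e-02, -6.52761241e-05]), 'tcp_pos': array([ 192.73143383, -646.45788431,  225.69728756]), 'eef_rot': array([-1.44347019e-01,  9.89526841e-01,  7.31929250e-04, -1.83079278e-04]), 'contact_force': array([ 0.13986326,  1.16417927, -0.05528088]), 'moment': array([-0.00732845, -0.00510574,  0.02336413]), 'finger_force': 0.0, 'width': 87.63543852234943}
top {'fx': 514.2081644835566, 'fy': 514.2081644835566, 'cx': 284.2032409961733, 'cy': 210.13036663939454, 'distortion': array([-0.05826861,  0.        ,  0.        ,  0.        ,  0.        ]), 'view': array([[ 1.43999831e-02, -9.99771628e-01,  1.57902704e-02,
        -1.29529784e+02],
       [ 9.96093147e-01,  1.57194645e-02,  8.68984541e-02,
        -5.67575928e+02],
       [-8.71268235e-02,  1.447724
[... 530 characters left out ...]
, -3.91270280e-01,  7.74723340e-01,
        -1.39366140e+03],
       [ 0.00000000e+00,  0.00000000e+00,  0.00000000e+00,
         1.00000000e+00]])}
wrist {'fx': 306.7353742028716, 'fy': 306.7353742028716, 'cx': 278.4054740793411, 'cy': 204.78230909969145, 'distortion': array([-0.02036999,  0.        ,  0.        ,  0.        ,  0.        ]), 'T_tool_cam': array([[-6.50762804e-05,  9.54048603e-01,  2.99651895e-01,
         8.10427896e+01],
       [ 9.99999457e-01,  3.73813139e-04, -9.72994539e-04,
         5.08321450e-01],
       [-1.04029790e-03,  2.99651669e-01, -9.54048109e-01,
        -1.57738668e+02],
       [ 0.00000000e+00,  0.00000000e+00,  0.00000000e+00,
         1.00000000e+00]])}
```

View pics/top0.png

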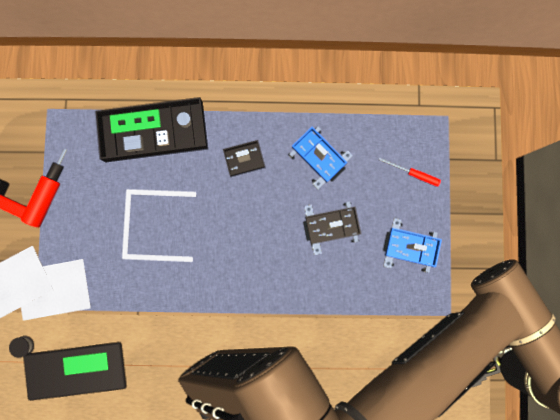

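View pics/scene0.png

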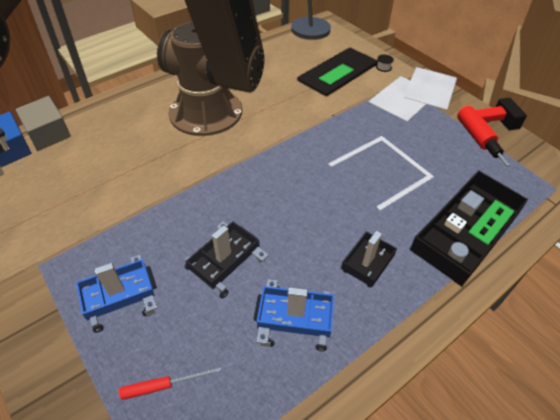

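Candidates: black wheeled tray at top (332,226), black tray without wheels (244,158), and blue caddies at (320,155) and (412,247). The caddy is the black one with wheels at (332,226), since the feet-only tray is shorter and the blue ones are excluded. An enlarged crop will confirm this.

Run:
```python
from h import *
im=cv2.imread('pics/top0.png')
a=cv2.resize(im[190:265,290:375],None,fx=7,fy=7,interpolation=cv2.INTER_CUBIC)
b=cv2.resize(im[180:270,115:205],None,fx=5,fy=5,interpolation=cv2.INTER_CUBIC)
cv2.imwrite('pics/c1.png',a);cv2.imwrite('pics/c2.png',b)
```

```text
(no output)
```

View pics/c1.png

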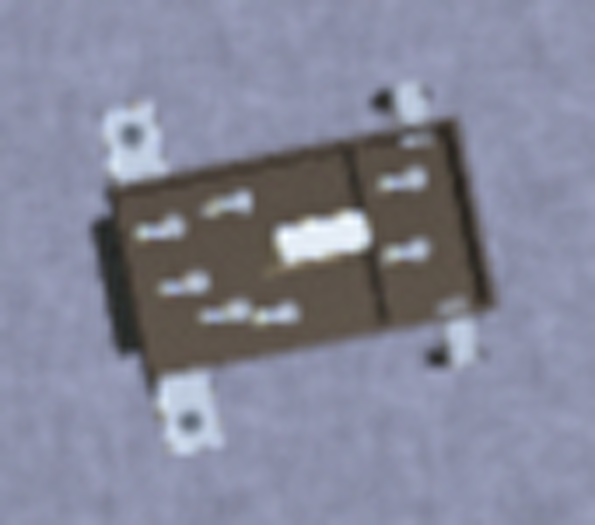

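View pics/c2.png

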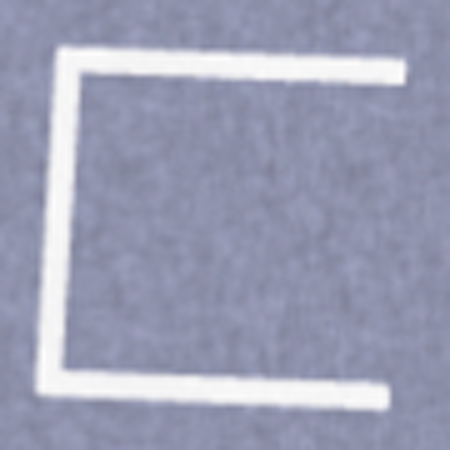

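The crop shows the black wheeled caddy with its dark bumper at the left (nose to +y), handle top at crop (323,237) and castor plates at (132,135) and (190,420). The U's inner corners are at crop (80,72) and (62,370), with open ends at (403,85) and (388,384).

Run:
```python
from h import *
c1=lambda p:np.array(p)/7.+[290-.43,190-.43]
c2=lambda p:np.array(p)/5.+[115-.4,180-.4]
rim=ray('top',c1([(120,188),(455,122),(490,305),(150,375)]),62.)
h=ray('top',c1([(323,237)]),130.)
r=rim[:,:2]; d=(r[0]+r[3]-r[1]-r[2]); print('rim ctr',r.mean(0),'yaw',np.degrees(np.arctan2(d[1],d[0])),'handle',h, np.linalg.norm(d)/2)
m=ray('top',c2([(80,72),(62,370),(403,85),(388,384)]),0.)[:,:2]; print(m)
lf=(m[0]+m[1])/2;op=(m[2]+m[3])/2;x=lf-op
print('len',np.linalg.norm(x),'wid',np.linalg.norm(m[0]-m[1]))
x/=np.linalg.norm(x); w=(m[1]-m[0]); ya=np.degrees(np.arctan2(x[1],x[0])); 
print('yaw',ya, 'width normal yaw',np.degrees(np.arctan2(w[1],w[0]))-90,np.degrees(np.arctan2(w[1],w[0]))+90)
print('origin',lf-105*x, op+95*x)
f=ray('top',[(244,158)],62.);print('footed',f, 'blue',ray('top',[(320,155),(412,247)],62.))
```

```text
rim ctr [ 525.08214848 -264.2613695 ] yaw 102.21672198327481 handle [[ 525.22512088 -264.31706652  130.        ]] 144.93855269464072
[[613.9277455  350.39116566]
 [431.67364856 354.20629997]
 [608.97816191 151.65025153]
 [426.55899106 155.50160237]]
len 198.7865081134324 wid 182.29402376611694
yaw 88.54944848058511 width normal yaw 88.8007996626367 268.8007996626367
origin [520.14270649 247.33238065] [520.17342507 248.54548367]
footed [[719.31643744   0.82848808  62.        ]] blue [[ 732.25831329 -224.33855943   62.        ]
 [ 463.43005221 -497.6981112    62.        ]]
```

```bash
cat >> h.py <<'E'
def q(yaw,flip): # tool x along caddy yaw (+180 if flip), tool pointing down
    f=np.radians(yaw+180*flip)/2; return np.array([np.cos(f),np.sin(f),0,0])
P0=np.array([525.,-264.3]);Y0=102.2;PM=np.array([520.2,247.9]);YM=88.7
U=lambda d:np.array([np.cos(np.radians(d)),np.sin(np.radians(d))])
def path(n=12):
    from scipy.interpolate import CubicHermiteSpline as C
    a=P0+(90-60)*U(Y0); b=PM-60*U(YM); L=np.linalg.norm(b-a)
    s=C([0,1],[a,b],[L*U(Y0),L*U(YM)]); out=[]
    for t in np.linspace(0,1,n+1):
        d=s(t,1); y=np.degrees(np.arctan2(d[1],d[0])); out.append((s(t)+60*U(y),y))
    return out
E
python3 - <<'E'
from h import *
for p,y in path(): print(p.round(),round(y,1))
for f in(0,1):
    for p,y in [(P0,Y0),path()[6],(PM,YM)]: 
        j=bot.solve_ik([*p,92.],q(y,f)); print(f,None if j is None else np.round(j,2))
E
```

```text
[ 506. -176.] 102.2
[ 503. -141.] 98.6
[ 502. -106.] 95.4
[503. -71.] 92.7
[504. -35.] 90.4
[507.  -0.] 88.6
[509.  35.] 87.3
[512.  71.] 86.4
[515. 106.] 86.0
[517. 142.] 86.0
[519. 177.] 86.4
[520. 213.] 87.3
[520. 248.] 88.7
0 [-0.13  0.34 -0.36  0.   -0.88 -2.79]
0 [ 0.45  0.22 -0.52  0.   -0.82  2.64]
0 [ 0.78  0.32 -0.38  0.   -0.87  2.33]
1 [-0.13  0.34 -0.36  0.   -0.88  0.35]
1 [ 0.45  0.22 -0.52  0.   -0.82 -0.5 ]
1 [ 0.78  0.32 -0.38  0.   -0.87 -0.81]
```

Run:
```python
from h import *
Q=q(Y0,1)
bot.move_ptp([*P0,230.],Q); bot.line_to([*P0,150.],100)
save('wrist','w1.png')
print(bot.read_state()['t'])
```

```text
2.9417
```

View pics/w1.png

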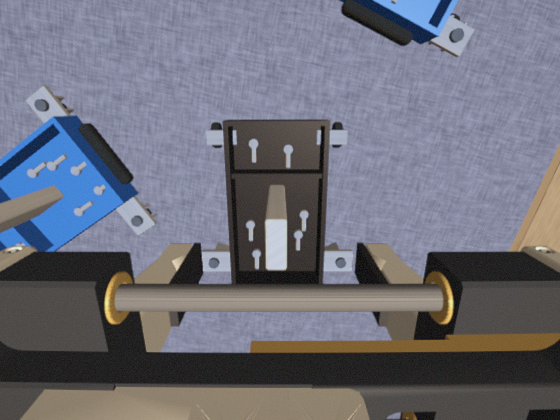

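The wrist view shows the bar (top face at about (276,243)) upright and centred between the fingers, and the fingers are clear of the tray. I'll descend, grip, roll 90 mm straight and check.

Run:
```python
from h import *
bot.line_to([*P0,93.],80); bot.move_gripper(10,25)
s=bot.read_state(); print(s['t'],s['width'],s['finger_force'],s['contact_force'],s['tcp_pos'])
bot.line_to([*(P0+90*U(Y0)),93.],50)
s=bot.read_state(); print(s['t'],s['width'],s['finger_force'],s['contact_force'],s['tcp_pos'])
save('wrist','w2.png')
```

```text
4.9667 13.963782504894386 24.943177700042725 [ 0.6828084  -0.30442875 -0.40808955] [ 525.08975912 -264.29217623   93.02196756]
6.9167 13.872811074806314 24.952530562877655 [-0.47476864  0.16364009  0.8497822 ] [ 505.93494684 -176.45633596   92.98702858]
```

View pics/w2.png

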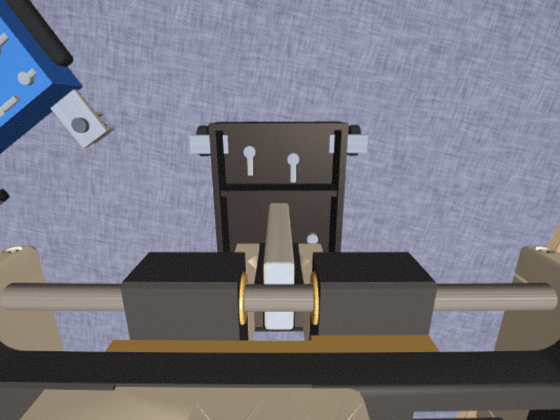

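The bar is held at (280,285) between the pads and the tray is square with the tool. The castors are hidden, but 90 mm of straight rolling should be enough to align them, so I'll drive the curve.

Run:
```python
from h import *
for p,y in path()[1:]: bot.line_to([*p,93.],60,q(y,1))
bot.pause(.5)
s=bot.read_state(); print(s['t'],s['contact_force'],s['tcp_pos'])
save('scene','s2.png'); save('top','t2.png')
```

```text
16.35 [-0.38034082 -0.34146642  0.66385137] [520.22521435 247.70554878  93.02250542]
```

View pics/s2.png

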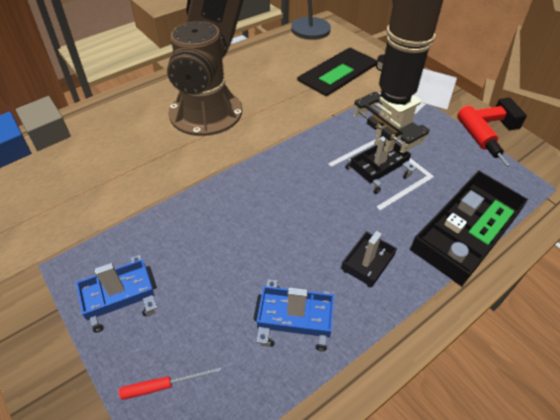

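The caddy stands inside the U at about (382,165), and the footed tray at (369,258) is undisturbed. I'll release it, retreat upwards and check from above.

Run:
```python
from h import *
bot.move_gripper(80); bot.line_to([*PM,240.],120)
bot.move_ptp([400.,-200.,330.],q(YM,1)); bot.pause(.3)
im=bot.camera('top')[:,:,::-1]; s=bot.read_state(); print(s['t'],s['contact_force'])
cv2.imwrite('pics/t3.png',cv2.resize(im[180:270,115:205],None,fx=6,fy=6,interpolation=cv2.INTER_CUBIC))
```

```text
21.0833 [ 0.03294022 -0.70364328  0.64317716]
```

View pics/t3.png

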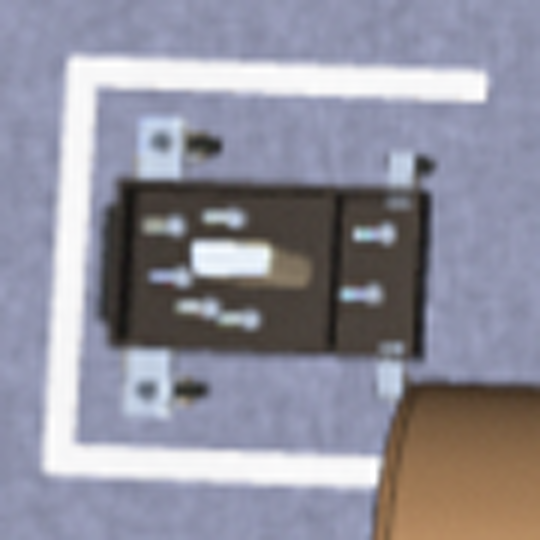

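The castors trail straight (wheels at (205,145) and (190,390), behind their pivots), and the caddy sits square in the U with its handle at (231,259). I'll check the numbers, then hand in if they pass.

Run:
```python
from h import *
c=lambda p:np.array(p)/6.+[115-.42,180-.42]
h=ray('top',c([(231,259)]),130.)[0,:2]
r=ray('top',c([(122,182),(428,192),(422,356),(112,345)]),62.)[:,:2]; d=r[0]+r[3]-r[1]-r[2]
yaw=np.degrees(np.arctan2(d[1],d[0])); e=[np.linalg.norm(v-PM) for v in(h,r.mean(0))]
print(h,r.mean(0),yaw,e)
if max(e)<11 and abs(yaw-YM)<6: print(bot.close_job())
```

```text
[519.15664916 246.65751813] [518.78597534 243.38911804] 88.97692366101673 [np.float64(1.6224494392397737), np.float64(4.727316553456659)]
the job is handed in; nothing more can be done
None
```

The caddy is parked in the U, about 2–5 mm off centre and within about 1° of square by the top camera, nose to the closed end; both front castors trail straight, the footed tray looks undisturbed, and the job is handed in.

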